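# Turn an angle bracket onto its other leg in a drilling jig

## Task

The bracket in the drilling jig has been drilled on one leg: now turn it for the other. Lift the red knob of the bolt clear of its notch and draw the bolt fully out, then tip the bracket forward over its corner, keeping the corner on the bed and letting the bracket down gently, until its long leg lies flat on the bed. Finally slide it up against the end stop so that the end of the long leg touches it squarely, centred on the bed, and let go; leave the cups and the tape roll where they stand.

Things in the scene. Friction and masses are not known exactly. Their poses are not given: they have to be found in the camera images.
- jig: wooden drilling jig, fixed to the bench. Origin: on the bench surface under the middle of the bed; x runs along the bed to the end stop, z up. On a base board 12 mm high (x -114 to 130, y -40 to 40 mm) stands the bed: a bar 30 mm wide (y -15 to 15), top at z = 36 mm, x from -105 to 112 mm. The bracket overhangs it on both sides, so fingers can pass down beside it
- bed_stop (a point): foot of the end stop's face, middle of the bed's top: x = 112, y = 0, z = 36 mm in the jig's frame. The dark wooden stop is 40 mm wide in y and rises 12 mm above the bed
- bolt_seat (a point): middle of the bolt's seat, on the rod's axis: x = -55, y = -84, z = 47.5 mm in the jig's frame. The seat covers x -71 to -39, y -38 to -130 mm and rises to z = 57 mm at most; its steel wall on the -x side has the notch for the handle
- bracket: loose aluminium angle, 46 mm wide (its y), legs 5 mm thick, ~0.25 kg. Origin: middle of the outer corner edge. At the start the short leg (75 mm) lies on the bed along bracket -x (x nearly jig x), the long leg (95 mm) stands along +z, its outer face to the end stop. Tipped, it has turned +90 deg about its y: z points along jig x to the stop, x straight down, the short leg stands up
- bracket_toe (a point): middle of the outer edge at the free end of the bracket's long leg, 95 mm from the origin along the bracket's z; its outer face lies on the bed when tipped
- bolt (a joint): slide of the steel bolt (10 mm rod, axis along jig y at jig x = -55 mm, z = 47.5 mm): 0 = shot, the rod lies over the short leg and holds it down; grows as it is drawn towards jig -y, 0.050 m = fully drawn; about 2 N of friction, it stays where it is left
- bolt_handle (a joint): hinge of the bolt's handle about the rod's axis: 0 = handle level, pointing to jig -x, in the notch of the steel wall; grows as the knob is lifted, 1.4 rad = stop, nearly upright. Below about 0.7 rad the notch keeps the bolt from sliding. Light friction (about 1 N at the knob) holds it at any angle
- bolt_knob (a point): centre of the red knob, a cylinder 18 mm in diameter and 20 mm long along jig y, its centre 42 mm from the rod's axis; shot and level it is at about x = -97, y = -75, z = 47.5 mm in the jig's frame, and fingers from above can pinch its flat ends along jig y; keep the fingers less than about 45 mm apart there, the bracket is close
- cup_3: small turned wooden cup with red filling, 52 mm wide, 46 mm high, origin under its middle; leave alone
- cup_4: small reddish turned wooden cup, 53 mm wide, 60 mm high, origin under its middle; leave alone
- masking_roll: roll of masking tape lying flat, 96 mm wide, 25 mm high, origin under its middle; leave alone
Not all that is in view belongs to the job. What is shaped like the bracket but blue is not meant.

How it is judged (in metres and radians):
On the way, in this order (a step that is already met when the one before it is completed fails the run):
1. the bolt is drawn clear while the bracket still stands on its short leg (value of joint bolt above 0.042 m and angle between bracket's own z axis and vertical below 0.15 rad), for 0.1 s.
2. the bracket lies flat on its long leg on the bed (angle between bracket's own x axis and vertical above 3.04 rad and z of bracket in the frame of jig between 0.032 and 0.041 m), for 0.1 s.
At the end, for the whole second after the job is handed in: The bolt is drawn out (at least 42 of its 50 mm) and the bracket rests on the bed on its long leg, flat within 0.06 rad, short leg standing up, the end of its long leg within 3.5 mm of the end stop, square to it within 0.09 rad, centred on the bed within 10 mm, and still (value of joint bolt above 0.042 m and angle between bracket's own x axis and vertical above 3.08 rad and z of bracket in the frame of jig between 0.033 and 0.039 m and x of bracket_toe in the frame of jig between 0.1085 and 0.1145 m and y of bracket_toe in the frame of jig between -0.01 and 0.01 m and angle between the z axis of bracket and the x axis of jig, either way round below 0.09 rad and linear speed of bracket below 0.02 m/s and angular speed of bracket below 0.1 rad/s); the robot touches nothing.
It fails at once if the bracket's corner is lifted more than 20 mm off the bed (z of bracket in the frame of jig above 0.056 m).
It fails at once if the bracket topples freely or is dropped (turns faster than 5 rad/s) (angular speed of bracket above 5 rad/s).
It fails at once if a cup or the tape roll is moved more than 30 mm (distance of any of cup_3, cup_4, masking_roll from where it was at the start of the episode above 0.03 m).
It also fails if it takes over 56 s, if anything falls off the work surface, if the arm or the gripper's body presses on something with over 40 N, if the wrist force passes 120 N, or if a joint passes its speed limit or range.

## Robot

A 6-joint arm with a two-finger parallel gripper is mounted at the origin on a cart in front of the work surface, level with it; the furniture and walls round the work are solid. World frame = base frame: x ahead of the robot, y to its left, z up, the work surface at z = 0. Lengths are in mm, angles in rad, forces in N, time in s.
With the tool pointing down it reaches from about 400 to 925 mm from the base axis. Payload 12.5 kg.
Tool frame: the origin (TCP) lies at the very end of the fingers, on their centre line; the grasp point (between the pads) lies 19 mm behind it (env.grasp_offset is the distance from the TCP to the grasp point, in mm); z points along the fingers, y is the direction in which the jaws open and shut (so a half turn about z gives the same grasp; the last joint's range is limited). The gripper opens to 95 mm and grips with 3 to 60 N. Pads are 20 mm wide; open, the fingers measure 119 mm over their backs; the gripper's body (75 mm by 180 mm) begins 59 mm behind the grasp point.
Start: joints at [-1.394, 0.491, 1.559, -0, 1.092, -0.106], TCP at [174.427, -600.188, 185.861] pointing down, gripper open.
Joint ranges: [-3.1, 3.1], [-0.84, 2.19], [0.05, 2.79], [-1.13, 4.28], [0.06, 2.93], [-2.69, 2.69]. Speed limits (rad/s): [2.22, 2.22, 2.79, 3.14, 3.14, 3.14].

## Interface

Orientations are given as [roll, pitch, yaw] about the fixed x, y, z axes, in that order (R = Rz(yaw) Ry(pitch) Rx(roll)).
In Python, from cell import env gives the robot as it stands. The module is installed in compiled form; this text tells all that it offers.
- The arm moves only by the shell command python3 -m pendant 'ROWS'. ROWS is JSON, one flat list of numbers, 5 for each row, row after row: the shift along the tool's x, y, z as a fraction of full scale, then the turn about the tool's z as a fraction of full scale, then the gripper's target within -1 to 1 (shut at 1, half-way at 0, fully open at -1). In form: [x, y, z, turn, grip, x, y, z, turn, grip, ...]. A call has 1 to 10 rows; each row shifts and turns the commanded pose from where the row before left it, along the tool's axes as they then stand; what a row does not reach is not made up. Full scale, the value 1, is 0.4 m for a shift and 180 degrees for a turn. A row lasts 1/8 s, in which the tool goes at most 62.5 mm and 10.7 degrees, less where a joint would pass 70% of its speed; a pose out of reach is approached as far as the arm can. A call with a number of a shift or a turn outside -1 to 1 is refused whole. A call with a gripper value outside its range is refused whole. The fingers move at their own pace and stop on an object; the grip force is fixed at half the most. Time passes only in rows, so rows that do not move let the fingers close. It gives the time, the measured TCP pose, the force and the opening at its end, in the units of the state.
- env.state(): the state, without advancing time (a new reading comes with each control period).
- env.read_camera(name): name is "side" or "top"; returns the picture (400x640x3 uint8, red, green, blue); there is no depth.
- env.camera_model(name): a dict with "fx", "fy", "cx", "cy" (pixels), "k1" (the pictures are not rectified: a ray, as slopes to the right and down, at radius r is drawn at 1 + k1 r^2 times it, then the intrinsics apply), "view" (4x4, takes a point from world to camera coordinates). Camera axes: x right, y down, z forward; pixel columns grow to the right and rows downward; lengths in mm; the calibration is good to about 2 mm. A picture is of the moment at which its call begins. camera_model takes no time and is no camera call.
- env.job_done(): hands the job in, once; it reports no verdict.
Trained networks look in the newest picture that a camera, given by its name, has taken for a name from the list of things; names that differ only in an ending like _2 or _b are one class to them, and where a whole thing is asked for, a point or a joint stands for the part that bears it (a point fixed in the world has none). Each returns a list of dicts, best first, with "confidence" (0 to 1); they miss things now and then, are a little off and sometimes report something else, mostly with a low value. They report only what shows in the picture. A call takes as long as a camera call. They do not tell look-alikes from the thing itself.
- env.masks_of(thing, camera): "region" (400x640 bool, what is visible of it).
- env.landmark_of(thing, camera): "xyz" ([x, y, z] in mm, in world coordinates, good to about 4 mm: a listed point, or the origin of a listed thing).
The state is a dict: "t": time; "joints": joint angles; "qvel": joint speeds; "tau": joint torques, N m; "eef_pos": TCP position; "tcp_rot": TCP orientation; "ft_force": force on the tool from outside, world axes, zero at the start; "moment": the same for the moment, N m; "opening": opening from 0.0 (shut) to 1.0 (fully open).
Only numpy, scipy, OpenCV 4.12 (cv2) and the standard library are available. Lean on these libraries where they do the work, as an engineer would, in place of code of your own. Each camera call takes 0.05 s, during which the arm holds its last target.

## Working session

There is one attempt and no reset: what is moved stays moved. The work goes in short steps, Python scripts to look and compute and a shell command to move; the robot and the scene stay as the last step left them, time stands still between calls to the robot, and variables do not carry over. Pictures are saved under pics/ and viewed, and the job is handed in when it is done.

```bash
mkdir -p pics
python3 - <<'E'
from cell import env
import cv2,numpy as np
s=env.state();print({k:np.round(v,3) for k,v in s.items()},env.grasp_offset)
for c in ("side","top"):
    im=env.read_camera(c);cv2.imwrite(f"pics/{c}0.png",im[:,:,::-1])
    m=env.camera_model(c);print(c,m)
E
```

```text
{'t': np.float64(0.0), 'joints': array([-1.394,  0.492,  1.559,  0.   ,  1.092, -0.106]), 'qvel': array([ 0.001,  0.   ,  0.001,  0.001, -0.001,  0.001]), 'tau': array([ 2.0000e-03, -6.1264e+01, -2.5818e+01,  6.9000e-02,  4.8000e-02,
       -0.0000e+00]), 'eef_pos': array([ 174.358, -599.909,  185.252]), 'tcp_rot': array([-3.141, -0.   ,  0.283]), 'ft_force': array([-0.295, -0.625,  0.379]), 'moment': array([-0.023,  0.025, -0.049]), 'opening': np.float64(1.001)} 18.8
side {'fx': 370.0194443028648, 'fy': 370.0194443028648, 'cx': 319.13464528549514, 'cy': 197.6586291195566, 'k1': -0.03495203061395458, 'view': array([[-9.87782348e-01, -1.55603008e-01,  8.58698558e-03,
         5.63913824e+02],
       [-8.29805917e-02,  4.78528783e-01, -8.74142108e-01,
         2.63895025e+01],
       [ 1.31910022e-01, -8.64174697e-01, -4.85594315e-01,
         1.14197022e+03],
       [ 0.00000000e+00,  0.00000000e+00,  0.00000000e+00,
         1.00000000e+00]])}
top {'fx': 425.0814385063062, 'fy': 425.0814385063062, 'cx': 322.35124638629753, 'cy': 195.05397658092957, 'k1': -0.06091421236979441, 'view': array([[ 1.02663845e-03, -9.99519089e-01,  3.09925335e-02,
         2.15423854e+02],
       [-9.96237390e-01, -3.70811028e-03, -8.65870290e-02,
         5.05296584e+02],
       [ 8.66603120e-02, -3.07870271e-02, -9.95762095e-01,
         1.26661134e+03],
       [ 0.00000000e+00,  0.00000000e+00,  0.00000000e+00,
         1.00000000e+00]])}
```

View pics/side0.png

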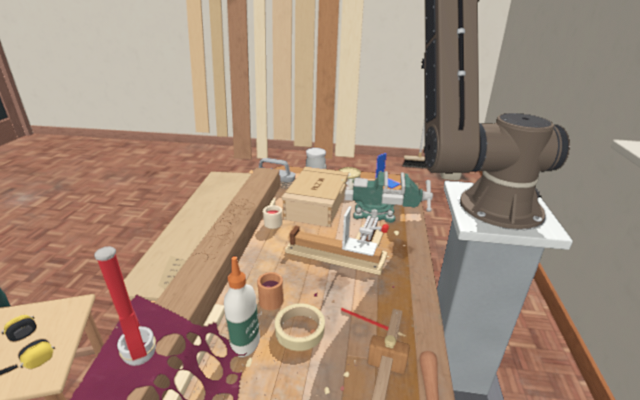

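View pics/top0.png

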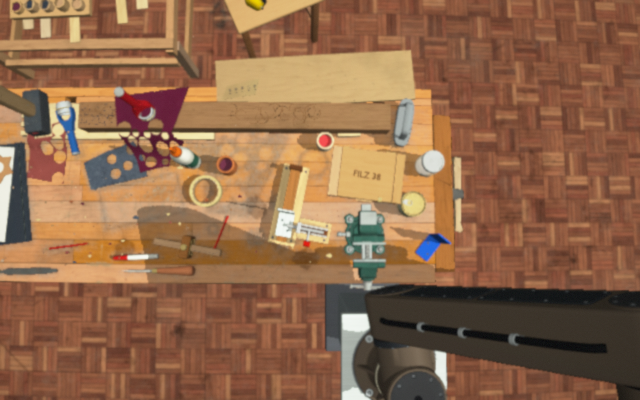

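Run:
```python
from cell import env
import numpy as np
for th in ("bolt_knob","bracket","bracket_toe","bed_stop","bolt_seat","jig"):
  for c in ("side","top"):
    try: print(th,c,[(np.round(d["xyz"],1).tolist(),round(d["confidence"],2)) for d in env.landmark_of(th,c)])
    except Exception as e: print(th,c,e)
```

```text
bolt_knob side [([363.3, 264.8, 53.9], 0.53)]
bolt_knob top [([359.7, 263.4, 57.6], 0.45), ([457.4, 323.1, 38.4], 0.38), ([471.8, 321.2, -0.6], 0.25)]
bracket side [([378.9, -130.0, 2.7], 0.71), ([456.0, 318.3, 34.2], 0.59), ([671.7, 213.0, 3.3], 0.48)]
bracket top [([458.0, 322.3, 34.7], 0.74), ([377.5, -126.4, 0.2], 0.68)]
bracket_toe side [([378.6, -131.9, 93.1], 0.77), ([456.1, 321.8, 130.6], 0.71), ([580.3, 296.9, 31.9], 0.49), ([521.2, 569.9, -1.3], 0.39)]
bracket_toe top [([455.6, 316.7, 133.2], 0.83), ([380.1, -131.1, 93.7], 0.65)]
bed_stop side [([580.6, 298.3, 32.6], 0.64)]
bed_stop top [([586.1, 299.3, 35.0], 0.72), ([455.7, 318.5, 130.4], 0.3)]
bolt_seat side [([403.7, 249.6, 49.9], 0.66)]
bolt_seat top [([401.6, 248.1, 54.0], 0.94), ([669.8, 212.5, 0.8], 0.3)]
jig side [([473.5, 320.3, -3.6], 0.92)]
jig top [([471.8, 323.1, 1.4], 0.66)]
```

In the side picture the aluminium bracket stands in the jig at about (348,228), with the red knob at (385,228). In the top picture it is at (287,222), with the knob at (306,243).

Two things are bracket-shaped:
- **Silver:** top (287,222). It sits on the jig bed under the bolt, so it is the one meant.
- **Blue:** top (432,245), side (381,165). It is behind the vise and excluded.

Next I refine the jig pose and check it on enlarged crops.

```bash
cat > h.py <<'E'
from cell import env
import numpy as np,cv2
from scipy.optimize import least_squares
def proj(c,P):
    m=env.camera_model(c);P=np.atleast_2d(np.asarray(P,float));q=P@m["view"][:3,:3].T+m["view"][:3,3]
    s=q[:,:2]/q[:,2:];s=s*(1+m["k1"]*(s**2).sum(1,keepdims=True))
    return s*[m["fx"],m["fy"]]+[m["cx"],m["cy"]]
def J2W(j,P):
    x,y,a=j;c,s=np.cos(a),np.sin(a);P=np.atleast_2d(np.asarray(P,float))
    return np.c_[x+c*P[:,0]-s*P[:,1],y+s*P[:,0]+c*P[:,1],P[:,2]]
def W2J(j,P):
    x,y,a=j;c,s=np.cos(a),np.sin(a);P=np.atleast_2d(np.asarray(P,float))-[x,y,0]
    return np.c_[c*P[:,0]+s*P[:,1],-s*P[:,0]+c*P[:,1],P[:,2]]
def box(x0,x1,y0,y1,z0,z1): return [(a,b,c) for a in(x0,x1) for b in(y0,y1) for c in(z0,z1)]
BE=[(a,b) for a in range(8) for b in range(a) if bin(a^b).count('1')==1]
def crop(c,ctr,k,size=(640,480),draw=[],im=None):
    if im is None: im=env.read_camera(c)
    w,h=size[0]/k,size[1]/k;x0,y0=int(ctr[0]-w/2),int(ctr[1]-h/2)
    o=cv2.resize(np.ascontiguousarray(im[y0:y0+int(h),x0:x0+int(w),::-1]),None,fx=k,fy=k,interpolation=cv2.INTER_CUBIC)
    for P,col in draw:
        q=((proj(c,P)-[x0,y0]+.5)*k).astype(int)
        for a,b in BE: cv2.line(o,tuple(map(int,q[a])),tuple(map(int,q[b])),col,1)
    return o
E
python3 - <<'E'
from h import *
loc={"bed_stop":(112,0,36),"bolt_seat":(-55,-84,47.5),"jig":(0,0,0),"bolt_knob":(-97,-75,47.5)}
obs=[];br=[]
for rep in range(3):
  ims={}
  for c in("side","top"):
    ims[c]=env.read_camera(c)
    for th in list(loc)+["bracket","bracket_toe"]:
      for d in env.landmark_of(th,c):
        p=np.array(d["xyz"])
        if th in loc:
          if np.linalg.norm(p[:2]-J2W((472.5,321.7,-.204),loc[th])[0,:2])<15: obs.append((th,c,p))
        elif np.linalg.norm(p[:2]-[457,320])<15: br.append((th,c,p))
f=lambda j:np.concatenate([(J2W(j,loc[t])[0]-p)[:2] for t,c,p in obs])
r=least_squares(f,(472,321,-.2),loss="soft_l1",f_scale=3);print(r.x,np.abs(f(r.x)).mean(),len(obs))
np.save("jig.npy",r.x);j=r.x
for t,c,p in obs: print(t,c,np.round(p-J2W(j,loc[t])[0],1))
for t in("bracket","bracket_toe"):
  for c in("side","top"):
    a=[p for t2,c2,p in br if t2==t and c2==c]
    if a: print(t,c,np.round(W2J(j,np.mean(a,0)),1),len(a))
D=[(J2W(j,box(-105,112,-15,15,12,36)),(0,255,0)),(J2W(j,box(-114,130,-40,40,0,12)),(255,255,0)),(J2W(j,box(-20,-15,-23,23,36,131)),(0,0,255))]
for c in("side","top"):
  q=proj(c,J2W(j,(0,-20,50)))[0]
  cv2.imwrite(f"pics/{c}1.png",np.hstack([crop(c,q,3.5,(390,560),D if 0 else [],ims[c]),crop(c,q,3.5,(390,560),D,ims[c])]))
print(env.state()["t"])
E
```

```text
[ 4.71942777e+02  3.19703018e+02 -1.90037302e-01] 1.5328017747916995 24
bed_stop side [-0.6 -1.8  0.2]
bolt_seat side [-3.1  1.2  1.6]
jig side [ 1.5 -0.4  0.5]
bolt_knob side [0.8 1.  8. ]
bed_stop top [ 3.6 -1.7 -1.1]
bolt_seat top [1.7 0.4 2.2]
jig top [2.2 0.2 1.9]
bolt_knob top [-0.8 -1.9  7.4]
bed_stop side [-2.8 -1.2 -4.4]
bolt_seat side [ 0.7  2.8 -0.3]
jig side [-3.2  1.2 -0.7]
bolt_knob side [2.9 0.  5.6]
bed_stop top [1.2 1.7 3.2]
bolt_seat top [1.  2.4 0.4]
jig top [-0.6 -0.5 -3.8]
bolt_knob top [-0.9 -5.6  8. ]
bed_stop side [-2.4 -2.1 -2.7]
bolt_seat side [-0.7 -0.9  4. ]
jig side [-0.3  2.8  0. ]
bolt_knob side [ 2.7 -2.   6.7]
bed_stop top [-1.4  1.7 -1.1]
bolt_seat top [-0.9  0.4 -0.6]
jig top [0.5 1.6 0.3]
bolt_knob top [-0.6 -0.9  9.2]
bracket side [[-13.8   1.3  33.5]] 2
bracket top [[-12.9  -0.7  35.9]] 2
bracket_toe side [[-16.3   0.  128.5]] 2
bracket_toe top [[-17.6  -3.4 129.9]] 3
2.8
```

```bash
ls pics
```

```text
side0.png
side1.png
top0.png
top1.png
```

View pics/side1.png

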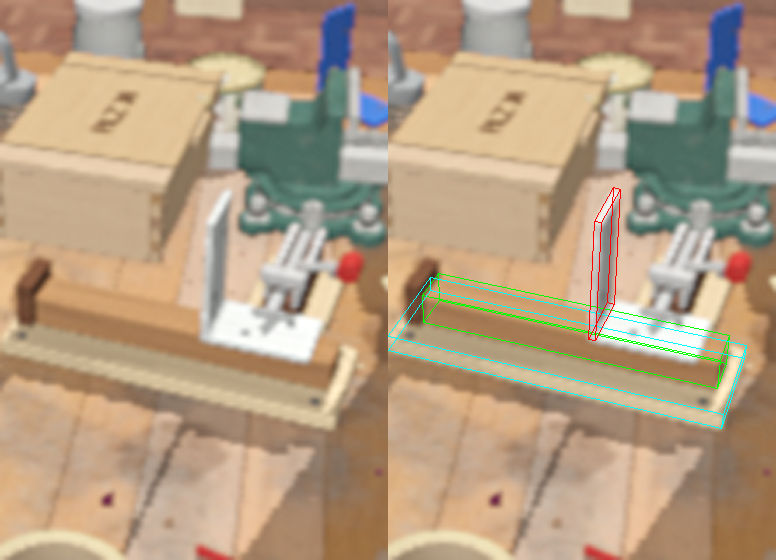

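View pics/top1.png

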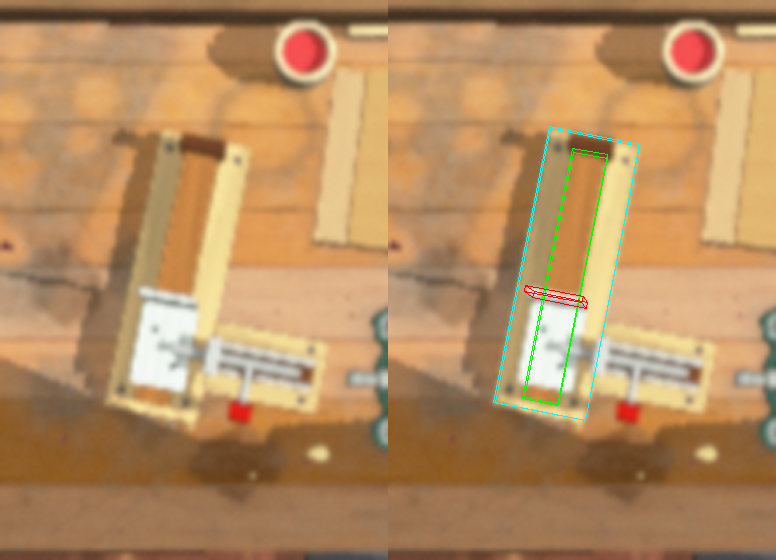

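The silver bracket is confirmed. In the crops it stands on the jig with the bolt over its short leg, and the model outlines match the jig within about 1 px. Now I triangulate the red knob from both views, because its height reads about 7 mm above the text's value.

```bash
cat >> h.py <<'E'
def tri(uv):
    x0=np.array([450,300,50.])
    f=lambda X:np.concatenate([proj(c,X)[0]-p for c,p in uv.items()])
    r=least_squares(f,x0);return r.x,np.abs(r.fun).max()
E
python3 - <<'E'
from h import *
j=np.load("jig.npy")
uv={}
for c in("side","top"):
    im=env.read_camera(c);q=proj(c,J2W(j,(-97,-75,50)))[0]
    hsv=cv2.cvtColor(im,cv2.COLOR_RGB2HSV)
    m=((hsv[...,0]<8)|(hsv[...,0]>172))&(hsv[...,1]>170)&(hsv[...,2]>90)
    yy,xx=np.nonzero(m);k=np.hypot(xx-q[0],yy-q[1])<12
    uv[c]=np.array([xx[k].mean(),yy[k].mean()]);print(c,q,uv[c],k.sum(),np.ptp(xx[k]),np.ptp(yy[k]))
X,e=tri(uv);print(X,e,W2J(j,X))
E
```

```text
side [384.24730289 228.85653826] [384.66666667 228.13888889] 36 5 7
top [306.28741371 242.60130863] [306.09375 243.53125] 32 6 5
[360.93558236 264.87097911  52.60752191] 0.3609590726272529 [[-98.65122664 -74.81367035  52.60752191]]
```

```bash
cat >> h.py <<'E'
def rel(pos,yaw,tgt,tyaw):
    "tool-frame shift (fractions) and turn, tool pointing down"
    d=np.array(tgt,float)-pos;c,s=np.cos(yaw),np.sin(yaw)
    dy=(tyaw-yaw+np.pi)%(2*np.pi)-np.pi
    return np.array([c*d[0]+s*d[1],s*d[0]-c*d[1],-d[2]])/400, -dy/np.pi
def plan(way,n,pos=None,yaw=None):
    "way: list of (x,y,z,yaw); n rows for each leg; prints suggestion"
    s=env.state()
    if pos is None: pos=np.array(s["eef_pos"]);yaw=s["tcp_rot"][2]
    for (w,k) in zip(way,n):
        p0=pos.copy();y0=yaw;dy=(w[3]-y0+np.pi)%(2*np.pi)-np.pi
        for i in range(1,k+1):
            t,tn=rel(pos,yaw,p0+(np.array(w[:3])-p0)*i/k,y0+dy*i/k)
            t=np.round(t,3);tn=round(tn,3);print(*t,tn,end=" | ")
            c,ss=np.cos(yaw),np.sin(yaw);q=t*400
            pos=pos+[c*q[0]+ss*q[1],ss*q[0]-c*q[1],-q[2]];yaw=yaw-tn*np.pi
        print()
E
python3 - <<'E'
from h import *
plan([(330,-430,330,.9),(500,-200,330,1.5),(480,70,330,2.2),(361.5,264.9,230,2.9466)],[5,5,5,5])
E
```

```text
0.098 -0.06 -0.072 -0.039 | 0.105 -0.047 -0.072 -0.04 | 0.111 -0.034 -0.072 -0.039 | 0.113 -0.021 -0.072 -0.039 | 0.115 -0.006 -0.072 -0.039 | 
0.143 -0.005 -0.0 -0.038 | 0.143 0.012 -0.0 -0.039 | 0.14 0.029 -0.0 -0.038 | 0.135 0.046 -0.0 -0.038 | 0.129 0.062 -0.0 -0.038 | 
0.134 -0.02 -0.0 -0.045 | 0.135 -0.001 -0.0 -0.044 | 0.135 0.018 -0.0 -0.045 | 0.13 0.037 -0.0 -0.045 | 0.124 0.055 -0.0 -0.044 | 
0.114 0.009 0.05 -0.048 | 0.111 0.027 0.05 -0.047 | 0.106 0.042 0.05 -0.048 | 0.098 0.057 0.05 -0.047 | 0.089 0.072 0.05 -0.048 |
```

```bash
python3 -m pendant '[0.098,-0.06,-0.072,-0.039,-1, 0.105,-0.047,-0.072,-0.04,-1, 0.111,-0.034,-0.072,-0.039,-1, 0.113,-0.021,-0.072,-0.039,-1, 0.115,-0.006,-0.072,-0.039,-1, 0.143,-0.005,0,-0.038,-1, 0.143,0.012,0,-0.039,-1, 0.14,0.029,0,-0.038,0, 0.135,0.046,0,-0.038,0.1, 0.129,0.062,0,-0.038,0.1]'
python3 - <<'E'
from h import *
plan([(480,70,330,2.2),(361.5,264.9,230,2.9466)],[5,5])
E
```

```text
t: 4.15
eef_pos: [501.1, -198.5, 330.1]
tcp_rot: [3.141, 0.0, 1.503]
ft_force: [0.0, -1.4, 0.4]
opening: 0.74
0.133 -0.02 0.0 -0.044 | 0.135 -0.001 0.0 -0.045 | 0.133 0.018 0.0 -0.044 | 0.13 0.036 0.0 -0.045 | 0.123 0.054 0.0 -0.044 | 
0.114 0.009 0.05 -0.048 | 0.111 0.027 0.05 -0.047 | 0.106 0.042 0.05 -0.048 | 0.098 0.058 0.05 -0.047 | 0.088 0.072 0.05 -0.048 |
```

```bash
python3 -m pendant '[0.133,-0.02,0,-0.044,0.1, 0.135,-0.001,0,-0.045,0.1, 0.133,0.018,0,-0.044,0.1, 0.13,0.036,0,-0.045,0.1, 0.123,0.054,0,-0.044,0.1, 0.114,0.009,0.05,-0.048,0.1, 0.111,0.027,0.05,-0.047,0.1, 0.106,0.042,0.05,-0.048,0.1, 0.098,0.058,0.05,-0.047,0.1, 0.088,0.072,0.05,-0.048,0.1]'
python3 - <<'E'
from h import *
plan([(361.5,264.9,90,2.9466),(361.5,264.9,31,2.9466)],[3,3])
j=np.load("jig.npy");ims={}
for c in("side","top"):
  q=proj(c,J2W(j,(-40,-130,80)))[0]
  o=crop(c,q,5,(390,560));
  cv2.imwrite(f"pics/{c}2.png",o);print(c,q)
  if c=="side": a=o
  else: cv2.imwrite("pics/both2.png",np.hstack([a,o]))
E
```

```text
t: 5.4
eef_pos: [361.8, 264.9, 229.4]
tcp_rot: [3.141, 0.001, 2.949]
ft_force: [0.9, 0.3, 0.0]
opening: 0.451
0.0 -0.0 0.116 0.0 | 0.0 -0.0 0.116 0.0 | 0.001 -0.0 0.117 0.001 | 
-0.0 -0.0 0.049 -0.0 | -0.0 -0.0 0.049 -0.0 | -0.0 -0.0 0.049 -0.0 | 
side [368.12414541 204.46009338]
top [328.92660587 226.86980778]
```

View pics/both2.png

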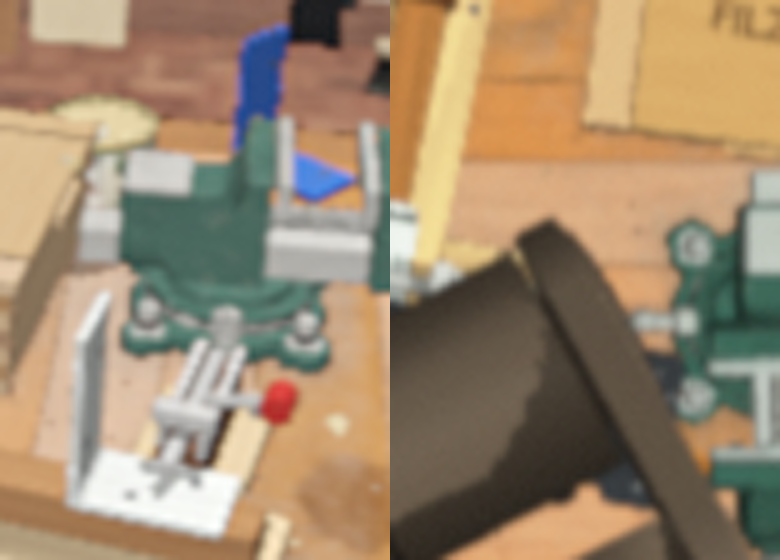

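Run:
```python
from h import *
j=np.load("jig.npy")
for uv in ({"side":(360,186.5),"top":(362,212)},{"side":(392,196),"top":(354,253)},{"side":(392,204),"top":(354,253)},{"side":(360,179),"top":(362,212)}):
    X,e=tri({k:np.array(v) for k,v in uv.items()});print(X.round(),round(e,1),W2J(j,X).round())
```

```text
[443. 105.  83.] 2.6 [[  12. -217.   83.]]
[339. 127.  72.] 1.8 [[ -95. -215.   72.]]
[336. 124.  45.] 1.5 [[ -96. -218.   45.]]
[443. 108. 109.] 2.2 [[  12. -213.  109.]]
```

The vise's near edge comes out at jig y ≈ -214 with its top at about z 110. The gripper body will pass above it at 145 or higher, so I descend to pinch the knob.

```bash
python3 -m pendant '[0,0,0.116,0,0.1, 0,0,0.116,0,0.1, 0,0,0.116,0.001,0.1, 0,0,0.07,0,0.1, 0,0,0.063,0,0.1, 0,0,0,0,0.1]'
python3 - <<'E'
from h import *
j=np.load("jig.npy")
a=crop("side",proj("side",J2W(j,(-80,-60,60)))[0],7,(390,560));b=crop("top",proj("top",J2W(j,(-80,-60,60)))[0],7,(390,560))
cv2.imwrite("pics/both3.png",np.hstack([a,b]))
E
```

```text
t: 6.25
eef_pos: [362.6, 263.1, 36.6]
tcp_rot: [-3.14, -0.002, 2.939]
ft_force: [-0.3, 1.3, 0.1]
opening: 0.447
```

View pics/both3.png

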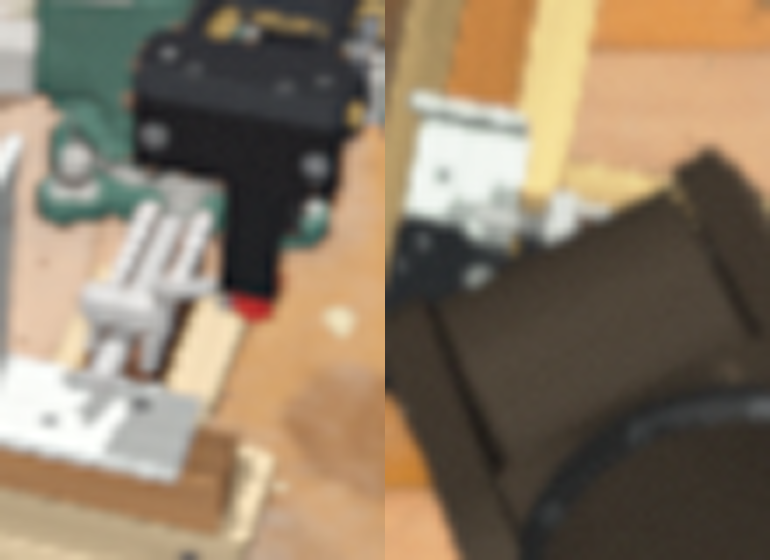

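The side view shows the near finger in front of the red knob, centred on it at about (252,300) in the crop. I close the gripper.

```bash
python3 -m pendant '[0,0,0,0,1, 0,0,0,0,1, 0,0,0,0,1, 0,0,0,0,1, 0,0,0,0,1]'
```

```text
t: 6.98
eef_pos: [362.6, 263.7, 37.4]
tcp_rot: [-3.142, 0.0, 2.941]
ft_force: [0.4, -0.2, 0.4]
opening: 0.017
```

The gripper shut to 1.6 mm, so it missed the knob. I look again.

Run:
```python
from h import *
j=np.load("jig.npy");s=env.state();print(W2J(j,s["eef_pos"]),s["opening"],s["joints"].round(3))
a=crop("side",proj("side",J2W(j,(-80,-60,60)))[0],7,(390,560));b=crop("top",proj("top",J2W(j,(-80,-60,60)))[0],7,(390,560))
cv2.imwrite("pics/both4.png",np.hstack([a,b]))
print(env.landmark_of("bolt_knob","side"))
```

```text
[[-96.7780042  -75.60150133  37.41511683]] 0.016863414118539796 [ 0.481  0.487  2.129 -0.     0.525 -0.888]
[{'xyz': [363.1, 265.5, 55.5], 'confidence': 0.41}]
```

View pics/both4.png

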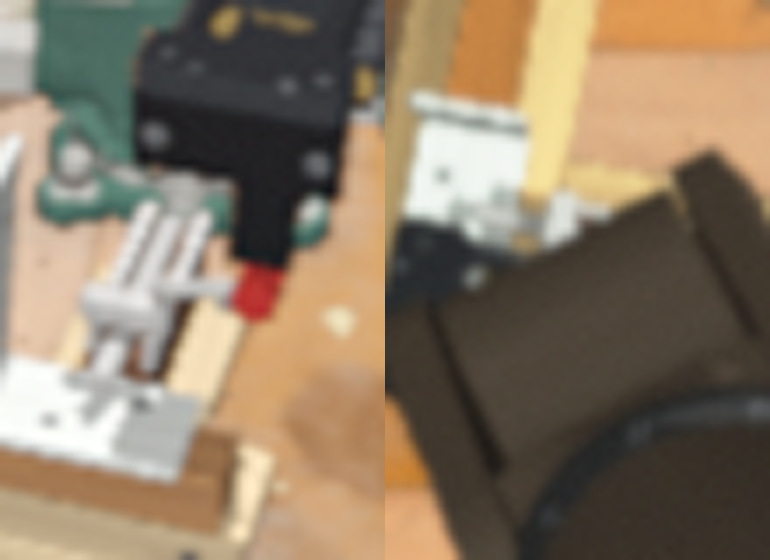

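Run:
```python
from h import *
j=np.load("jig.npy");s=env.state();im=env.read_camera("side")
q=proj("side",J2W(j,(-80,-60,60)))[0]; x0,y0=int(q[0]-195/7),int(q[1]-40)
o=crop("side",q,7,(390,560),im=im)
T=np.array(s["eef_pos"])
for P,col in ((T,(0,255,0)),(T+[0,0,19],(0,255,0)),(J2W(j,(-97,-75,47.5))[0],(255,255,0)),(J2W(j,(-97,-65,47.5))[0],(255,0,255)),(J2W(j,(-97,-85,47.5))[0],(255,0,255))):
    p=((proj("side",P)[0]-[x0,y0]+.5)*7).astype(int);cv2.circle(o,tuple(map(int,p)),3,col,-1);print(p)
o=cv2.resize(o,None,fx=1.4,fy=1.05);cv2.imwrite("pics/s5.png",o)
hsv=cv2.cvtColor(im,cv2.COLOR_RGB2HSV)
m=((hsv[...,0]<8)|(hsv[...,0]>172))&(hsv[...,1]>150)&(hsv[...,2]>90)
yy,xx=np.nonzero(m);k=np.hypot(xx-384,yy-228)<12;print(xx[k].mean(),yy[k].mean(),k.sum(),np.ptp(xx[k]),np.ptp(yy[k]))
```

```text
[253 324]
[258 280]
[256 302]
[251 316]
[261 287]
384.4878048780488 228.21951219512195 41 5 8
```

View pics/s5.png

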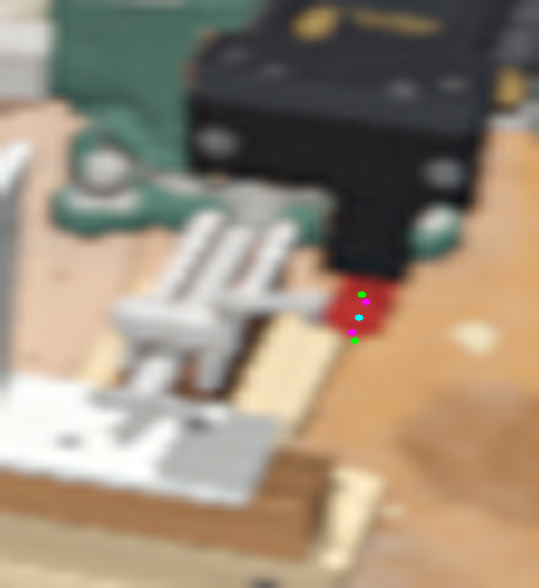

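Run:
```python
from h import *
j=np.load("jig.npy");s=env.state();t=W2J(j,s["eef_pos"])[0]
D=[]
for dz,col in((0,(0,255,0)),(25,(0,255,255))):
  D+= [(J2W(j,box(t[0]-10,t[0]+10,t[1]-13,t[1]+13,t[2]+dz,t[2]+78+dz)),col)]
  D+= [(J2W(j,box(t[0]-37.5,t[0]+37.5,t[1]-90,t[1]+90,t[2]+78+dz,t[2]+110+dz)),col)]
im=env.read_camera("side");q=proj("side",J2W(j,(-80,-60,90)))[0]
cv2.imwrite("pics/s6.png",crop("side",q,6,(600,560),D,im))
```

```text
(no output)
```

View pics/s6.png

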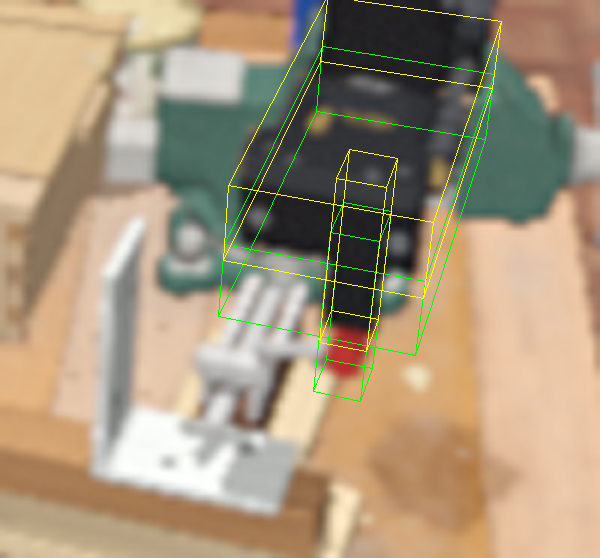

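The pictures put the fingertips about 30 mm above the reported TCP. The closed fingers appear just above the knob, so they missed it. I reopen and go down stepwise, watching force and picture.

```bash
python3 -m pendant '[0,0,0,0,0.1, 0,0,0,0,0.1, 0,0,0,0,0.1, 0,0,0.025,0,0.1, 0,0,0,0,0.1]'
cat >> h.py <<'E'
def look(name,jp,k=6,size=(600,560),gdz=(0,),c="side",w=26):
    j=np.load("jig.npy");s=env.state();t=W2J(j,s["eef_pos"])[0];print(t.round(1),s["opening"].round(3),np.round(s["ft_force"],1))
    o=s["opening"]*47.5
    D=[]
    for dz in gdz:
      for y0,y1 in((t[1]+o,t[1]+o+12),(t[1]-o-12,t[1]-o)):
        D.append((J2W(j,box(t[0]-10,t[0]+10,y0,y1,t[2]+dz,t[2]+60+dz)),(0,255,0)))
    q=proj(c,J2W(j,jp))[0];cv2.imwrite(f"pics/{name}.png",crop(c,q,k,size,D))
E
python3 -c "
from h import *
look('s7',(-80,-60,60),8,gdz=(0,33))"
```

```text
t: 7.85
eef_pos: [362.3, 263.5, 26.6]
tcp_rot: [-3.141, -0.001, 2.941]
ft_force: [-0.7, -0.6, 0.3]
opening: 0.441Traceback (most recent call last):
  File "<string>", line 3, in <module>
    look('s7',(-80,-60,60),8,gdz=(0,33))
    ~~~~^^^^^^^^^^^^^^^^^^^^^^^^^^^^^^^^
  File "h.py", line 46, in look
    j=np.load("jig.npy");s=env.state();t=W2J(j,s["eef_pos"])[0];print(t.round(1),s["opening"].round(3),np.round(s["ft_force"],1))
                                                                                 ^^^^^^^^^^^^^^^^^^
AttributeError: 'float' object has no attribute 'round'
```

```bash
sed -i 's/s\["opening"\].round(3)/round(s["opening"],3)/' h.py
python3 -c "
from h import *
look('s7',(-80,-60,60),8,gdz=(0,33))"
```

```text
[-97.1 -75.9  26.6] 0.441 [-0.7 -0.6  0.3]
```

View pics/s7.png

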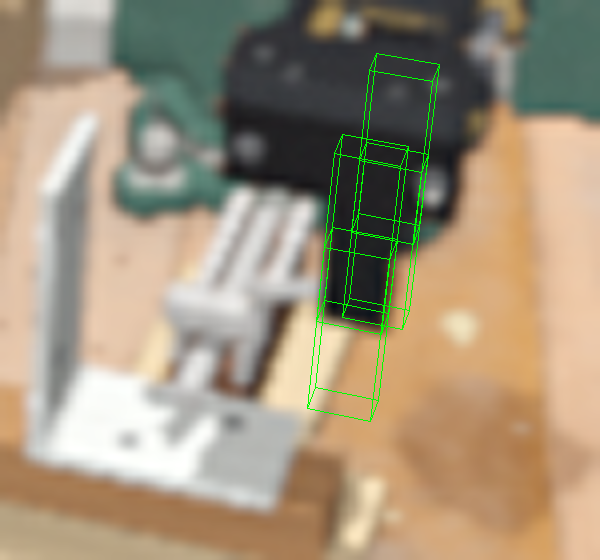

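```bash
python3 -m pendant '[0,0,0.012,0,0.1, 0,0,0.012,0,0.1, 0,0,0,0,0.1]'
python3 -c "
from h import *
look('s8',(-80,-60,60),8,gdz=(33,))"
```

```text
t: 8.28
eef_pos: [362.5, 263.6, 17.4]
tcp_rot: [-3.141, -0.001, 2.941]
ft_force: [0.1, 0.4, 1.1]
opening: 0.453
[-96.9 -75.7  17.4] 0.453 [0.1 0.4 1.1]
```

View pics/s8.png

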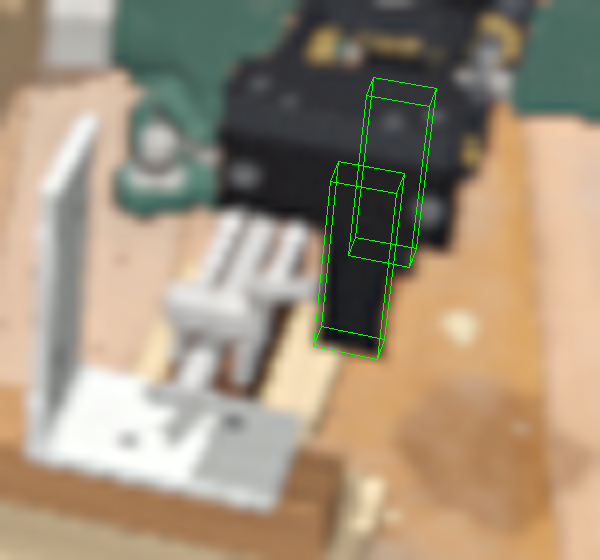

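```bash
python3 -m pendant '[0,0,0.012,0,0.1, 0,0,0.016,0,0.1, 0,0,0,0,0.1, 0,0,0,0,1, 0,0,0,0,1, 0,0,0,0,1, 0,0,0,0,1, 0,0,0,0,1]'
python3 -c "
from h import *
look('s9',(-80,-60,60),8,gdz=(33,))"
```

```text
t: 9.32
eef_pos: [362.7, 263.9, 6.7]
tcp_rot: [3.141, 0.0, 2.941]
ft_force: [-0.8, 1.4, 0.4]
opening: 0.206
[-96.7 -75.5   6.7] 0.206 [-0.8  1.4  0.4]
```

View pics/s9.png

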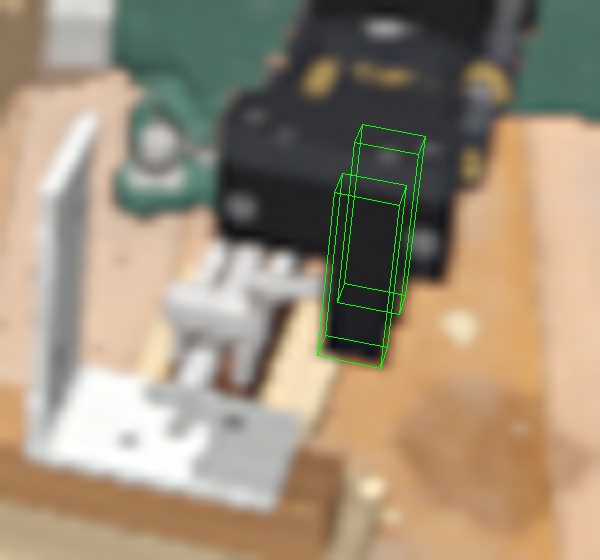

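The opening of 0.206 (19.6 mm) matches the 20 mm knob, so it is gripped. The true tip is about 33 mm above the reported TCP. Next I lift the knob along its arc.

```bash
python3 -m pendant '[-0.002,0,-0.021,0,1, -0.006,0,-0.02,0,1, -0.01,0,-0.018,0,1, -0.0135,0,-0.016,0,1, -0.0165,0,-0.013,0,1, -0.009,0,-0.005,0,1, 0,0,0,0,1, 0,0,0,0,1]'
python3 -c "
from h import *
look('s10',(-80,-60,60),8,gdz=(33,))"
```

```text
t: 10.38
eef_pos: [384.6, 258.9, 44.0]
tcp_rot: [-3.141, -0.001, 2.941]
ft_force: [-5.2, -0.7, 3.6]
opening: 0.211
[-74.3 -76.2  44. ] 0.211 [-5.2 -0.7  3.6]
```

View pics/s10.png

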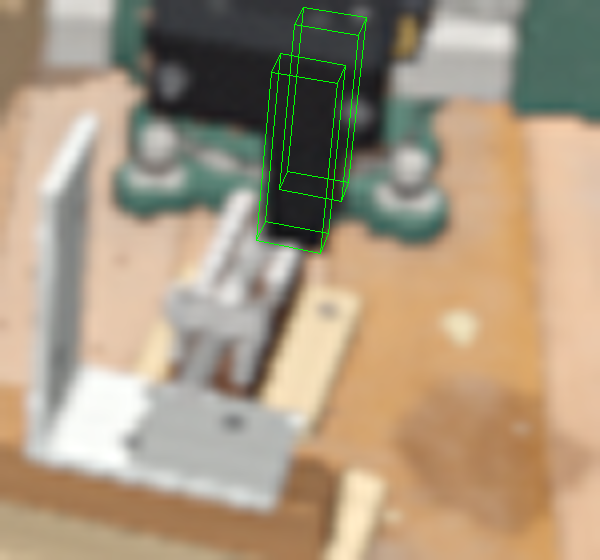

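The knob is up: the handle arm has left the notch and stands under the fingers near crop (290,250). I draw the bolt.

```bash
python3 -m pendant '[0,-0.02,0,0,1, 0,-0.022,0,0,1, 0,-0.022,0,0,1, 0,-0.022,0,0,1, 0,-0.022,0,0,1, 0,-0.019,0,0,1, 0,0,0,0,1, 0,0,0,0,1]'
python3 -c "
from h import *
look('s11',(-80,-60,60),8,gdz=(33,))"
```

```text
t: 11.42
eef_pos: [377.2, 211.4, 44.6]
tcp_rot: [3.137, 0.005, 2.94]
ft_force: [-1.3, 19.5, 1.8]
opening: 0.207
[ -72.5 -124.3   44.6] 0.207 [-1.3 19.5  1.8]
```

View pics/s11.png

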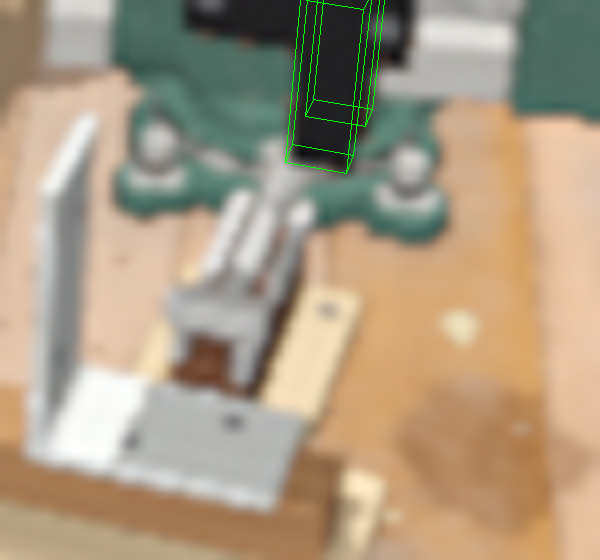

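The rod is out of the way, and the 19.5 N pull shows the bolt is at its end stop. I ease back 2 mm, release and rise.

```bash
python3 -m pendant '[0,0.004,0,0,1, 0,0,0,0,0.1, 0,0,0,0,0.1, 0,0,0,0,0.1, 0,0,-0.05,0,0.1, 0,0,-0.14,0,-0.4, 0,0,-0.14,0,-0.4]'
python3 - <<'E'
from h import *
j=np.load("jig.npy")
for r in range(2):
  for c in("side","top"):
    im=env.read_camera(c)
    for th in("bracket","bracket_toe","bolt_knob"):
      print(th,c,[(W2J(j,d["xyz"])[0].round(1).tolist(),round(d["confidence"],2)) for d in env.landmark_of(th,c)])
a=crop("side",proj("side",J2W(j,(-60,-40,80)))[0],6,(390,560));b=crop("top",proj("top",J2W(j,(-40,-40,60)))[0],7,(390,560))
cv2.imwrite("pics/both12.png",np.hstack([a,b]))
plan([(*J2W(j,(-17.5,0,150))[0],2.946),(*J2W(j,(-17.5,0,80))[0],2.946)],[4,4])
E
```

```text
t: 12.35
eef_pos: [374.9, 210.7, 177.2]
tcp_rot: [-3.141, -0.001, 2.94]
ft_force: [0.6, 0.3, -0.0]
opening: 0.603
bracket side [([-14.3, -1.4, 33.4], 0.89), ([-6.8, -462.7, 2.2], 0.48)]
bracket_toe side [([-17.6, 0.4, 129.0], 0.95), ([-7.2, -458.6, 93.8], 0.68), ([-55.6, -81.5, 48.3], 0.43)]
bolt_knob side [([-75.6, -124.3, 86.2], 0.41)]
bracket top [([-12.9, 1.2, 33.7], 0.67), ([-6.9, -461.6, -0.2], 0.67), ([-0.7, 0.3, 0.9], 0.56)]
bracket_toe top [([-17.0, -4.8, 131.8], 0.76), ([-7.6, -460.3, 95.7], 0.61), ([-53.6, -81.5, 49.8], 0.16)]
bolt_knob top []
bracket side [([-18.5, -0.5, 33.1], 0.58), ([-8.3, -459.4, 2.1], 0.46)]
bracket_toe side [([-15.7, 1.1, 129.9], 0.71)]
bolt_knob side [([-75.1, -124.1, 85.4], 0.47)]
bracket top [([-7.6, -457.4, -1.1], 0.72), ([-13.9, -1.4, 32.7], 0.58)]
bracket_toe top [([-6.9, -459.4, 93.0], 0.94), ([-16.5, -1.9, 126.7], 0.6)]
bolt_knob top []Traceback (most recent call last):
  File "<stdin>", line 9, in <module>
    return _nx.concatenate(arrs, 1, dtype=dtype, casting=casting)
           ~~~~~~~~~~~~~~~^^^^^^^^^^^^^^^^^^^^^^^^^^^^^^^^^^^^^^^
ValueError: all the input array dimensions except for the concatenation axis must match exactly, but along dimension 0, the array at index 0 has size 558 and the array at index 1 has size 560
```

Run:
```python
from h import *
j=np.load("jig.npy")
plan([(*J2W(j,(-18,-1,150))[0],2.946),(*J2W(j,(-18,-1,90))[0],2.946)],[4,3])
```

```text
-0.034 0.078 0.016 -0.0 | -0.035 0.078 0.016 -0.001 | -0.035 0.078 0.016 -0.0 | -0.034 0.077 0.016 -0.001 | 
-0.0 0.0 0.05 0.0 | -0.0 0.0 0.05 0.0 | -0.0 0.0 0.05 0.0 |
```

```bash
python3 -m pendant '[-0.034,0.078,0.016,0,-0.4, -0.035,0.078,0.016,-0.001,-0.4, -0.035,0.078,0.016,0,-0.4, -0.034,0.077,0.016,-0.001,-0.4, 0,0,0,0,-0.4, 0,0,0.05,0,-0.4, 0,0,0.05,0,-0.4, 0,0,0.05,0,-0.4, 0,0,0,0,-0.4]'
python3 -c "
from h import *
look('s12',(-30,-20,90),8,(600,560),gdz=(33,))"
```

```text
t: 14.38
eef_pos: [452.9, 321.0, 89.5]
tcp_rot: [-3.14, -0.002, 2.947]
ft_force: [0.3, 0.0, -0.9]
opening: 0.7
[-18.9  -2.3  89.5] 0.7 [ 0.3  0.  -0.9]
```

View pics/s12.png

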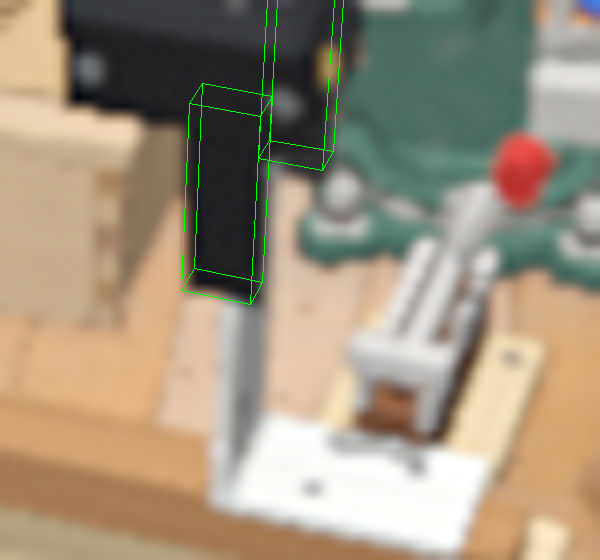

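The knob shows upright and drawn at crop (520,170). The fingers straddle the long leg, centred in x. I go down 10 mm and grip.

```bash
python3 -m pendant '[0,0.003,0.024,0,-0.4, 0,0,0,0,-0.2, 0,0,0,0,1, 0,0,0,0,1, 0,0,0,0,1, 0,0,0,0,1]'
python3 -c "
from h import *
look('s13',(-30,-20,90),7,(600,560),gdz=(33,))"
```

```text
t: 15.18
eef_pos: [454.3, 323.2, 80.8]
tcp_rot: [3.141, 0.0, 2.947]
ft_force: [-0.2, -0.1, 3.1]
opening: 0.474
[-18.    0.1  80.8] 0.474 [-0.2 -0.1  3.1]
```

View pics/s13.png

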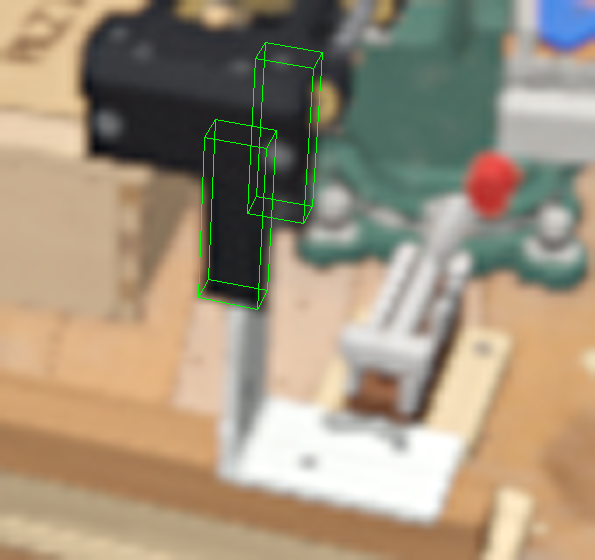

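The opening of 0.474 (45 mm) matches the 46 mm width, so the leg is gripped. I start the tip with the first 15° of the arc and then look.

```bash
python3 -m pendant '[-0.014,0,0.003,0,1, -0.014,0,0.001,0,1, -0.014,0,0.0015,0,1, -0.014,0,0.0025,0,1, 0,0,0,0,1]'
python3 -c "
from h import *
look('s14',(-30,-20,90),7,(600,560),gdz=(33,))"
```

```text
t: 15.85
eef_pos: [476.4, 318.9, 77.8]
tcp_rot: [3.141, 0.0, 2.946]
ft_force: [-1.4, 0.5, 6.9]
opening: 0.48
[ 4.5  0.1 77.8] 0.48 [-1.4  0.5  6.9]
```

View pics/s14.png

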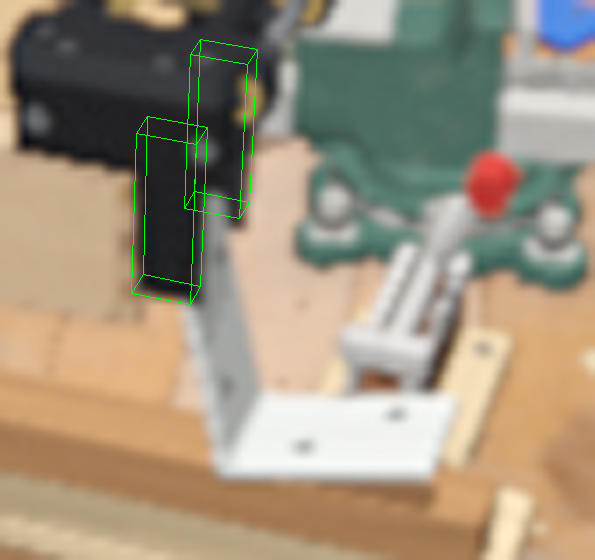

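It is tipping cleanly: the leg leans about 15° and the corner stays at crop (220,475). I continue to 45°.

```bash
python3 -m pendant '[-0.018,0,0.005,0,1, -0.018,0,0.007,0,1, -0.017,0,0.008,0,1, -0.0165,0,0.010,0,1, -0.0155,0,0.011,0,1, -0.0145,0,0.0125,0,1, 0,0,0,0,1]'
python3 -c "
from h import *
look('s15',(-10,-20,80),7,(600,560),gdz=(33,))"
```

```text
t: 16.77
eef_pos: [516.6, 311.2, 56.5]
tcp_rot: [3.14, 0.002, 2.947]
ft_force: [3.8, -1.2, 6.4]
opening: 0.475
[45.5  0.1 56.5] 0.475 [ 3.8 -1.2  6.4]
```

View pics/s15.png

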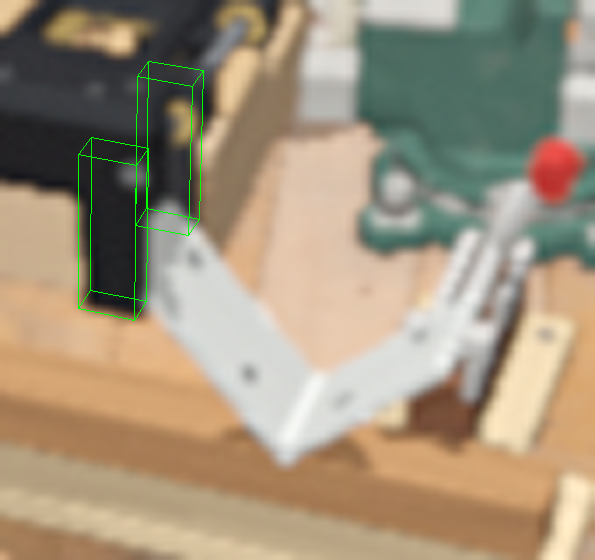

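Run:
```python
from h import *
j=np.load("jig.npy");m=env.camera_model("top")
q=proj("top",J2W(j,(0,-20,50)))[0];x0,y0=int(q[0]-390/7),int(q[1]-80)
def ground(p,z):
    f=lambda X:proj("top",(X[0],X[1],z))[0]-p
    return least_squares(f,(500,200)).x
for cp in((315,243),(338,70)):
    p=np.array(cp)/3.5+[x0,y0]-.5;X=ground(p,0);print(p,X,W2J(j,(*X,0)))
for cp in((345,240),(370,75)):
    p=np.array(cp)/3.5+[x0,y0]-.5
    for z in(60,80,100):
        X=ground(p,z);print(z,W2J(j,(*X,z)).round())
```

```text
[327.5        194.92857143] [506.84594195 200.24131704] [[  56.8405904  -110.71800277    0.        ]]
[334.07142857 145.5       ] [660.93869057 179.80789844] [[ 212.01901784 -101.67613163    0.        ]]
60 [[  59. -133.   60.]]
80 [[  57. -132.   80.]]
100 [[  55. -132.  100.]]
60 [[ 200. -128.   60.]]
80 [[ 196. -127.   80.]]
100 [[ 192. -126.  100.]]
```

```bash
python3 -m pendant '[-0.013,0,0.014,0,1, -0.012,0,0.015,0,1, -0.0105,0,0.0155,0,1, -0.009,0,0.0165,0,1, -0.0075,0,0.017,0,1, -0.006,0,0.018,0,1, 0,0,0,0,1]'
python3 -c "
from h import *
look('s16',(10,-20,60),7,(600,560),gdz=(33,))"
```

```text
t: 17.7
eef_pos: [538.1, 306.5, 17.0]
tcp_rot: [-3.141, -0.0, 2.946]
ft_force: [2.8, -0.3, 2.7]
opening: 0.475
[67.4 -0.5 17. ] 0.475 [ 2.8 -0.3  2.7]
```

View pics/s16.png

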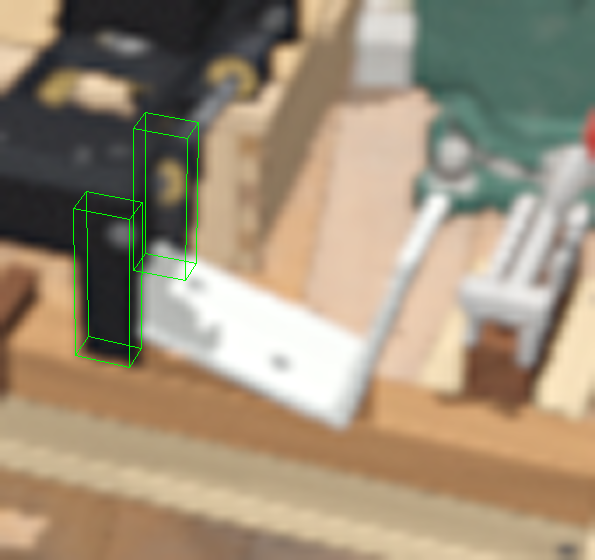

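It is at about 70° with the corner still on the bed, at crop (345,420). I finish lowering slowly.

```bash
python3 -m pendant '[-0.0045,0,0.014,0,1, -0.0035,0,0.014,0,1, -0.0015,0,0.014,0,1, -0.001,0,0.011,0,1, 0,0,0,0,1]'
python3 -c "
from h import *
look('s17',(20,-20,60),7,(600,560),gdz=(33,))"
```

```text
t: 18.38
eef_pos: [541.8, 305.7, -4.1]
tcp_rot: [-3.141, -0.001, 2.947]
ft_force: [1.9, 0.3, 1.3]
opening: 0.476
[71.3 -0.5 -4.1] 0.476 [1.9 0.3 1.3]
```

View pics/s17.png

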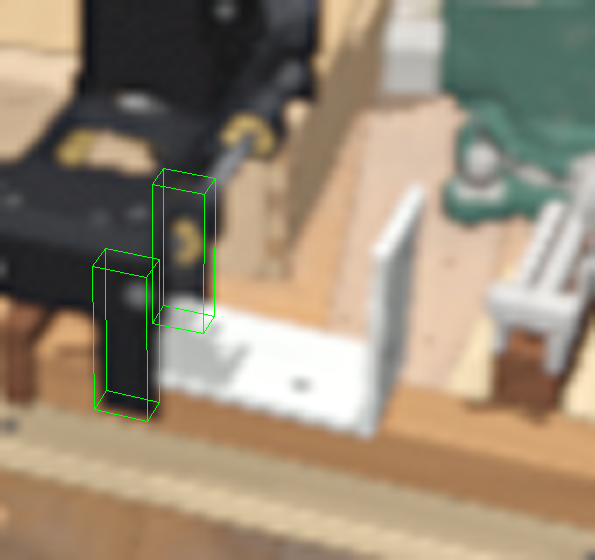

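```bash
python3 -m pendant '[0,0,0.004,0,1, 0,0,0.004,0,1, 0,0,0,0,1]'; python3 -m pendant '[0,0,0.004,0,1, 0,0,0.0,0,1]'
```

```text
t: 18.8
eef_pos: [542.0, 305.8, -6.7]
tcp_rot: [-3.142, 0.0, 2.947]
ft_force: [0.7, -0.4, 3.1]
opening: 0.474
t: 19.05
eef_pos: [542.1, 305.8, -6.9]
tcp_rot: [3.141, 0.001, 2.947]
ft_force: [-1.8, -3.9, 17.8]
opening: 0.479
```

Force rose to 18 N at contact, so the leg is flat on the bed. I ease the pressure and slide to the stop, about 32 mm.

```bash
python3 -m pendant '[0,0,-0.003,0,1, -0.012,0,0,0,1, -0.02,0,0,0,1, -0.02,0,0,0,1, -0.015,0,0,0,1, 0,0,0,0,1]'
python3 -c "
from h import *
look('s18',(50,-20,50),7,(600,560),gdz=(33,))"
```

```text
t: 19.8
eef_pos: [567.1, 300.8, -6.9]
tcp_rot: [-3.141, -0.002, 2.947]
ft_force: [-6.6, 0.2, 11.9]
opening: 0.479
[97.1 -0.6 -6.9] 0.479 [-6.6  0.2 11.9]
```

View pics/s18.png

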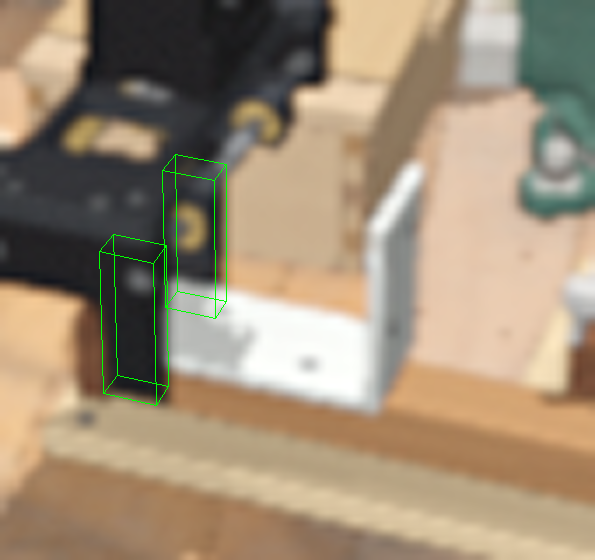

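```bash
python3 -m pendant '[-0.006,0,-0.001,0,1, -0.005,0,0,0,1, 0,0,0,0,1]'; python3 -m pendant '[-0.005,0,0,0,1, 0,0,0,0,1]';  python3 -m pendant '[-0.003,0,0,0,1, 0,0,0,0,1]'
```

```text
t: 20.23
eef_pos: [571.2, 299.9, -6.9]
tcp_rot: [-3.14, -0.003, 2.947]
ft_force: [-6.2, 0.9, 8.6]
opening: 0.477
t: 20.48
eef_pos: [573.0, 299.5, -6.9]
tcp_rot: [-3.14, -0.003, 2.947]
ft_force: [-6.7, 1.3, 9.2]
opening: 0.476
t: 20.72
eef_pos: [574.1, 299.3, -6.9]
tcp_rot: [-3.14, -0.003, 2.947]
ft_force: [-6.6, 0.6, 9.4]
opening: 0.475
```

```bash
python3 -m pendant '[-0.004,0,0,0,1, 0,0,0,0,1]'; python3 -m pendant '[-0.004,0,0,0,1, 0,0,0,0,1]'
```

```text
t: 20.98
eef_pos: [574.6, 299.2, -6.9]
tcp_rot: [-3.14, -0.005, 2.947]
ft_force: [-11.9, 2.6, 11.1]
opening: 0.479
t: 21.22
eef_pos: [574.6, 299.1, -6.9]
tcp_rot: [-3.139, -0.008, 2.947]
ft_force: [-20.0, 4.6, 16.2]
opening: 0.481
```

The stop is felt: TCP motion stalled and the force rose to 20 N. I ease the preload, open and rise.

```bash
python3 -m pendant '[0.005,0,-0.001,0,1, 0,0,0,0,1, 0,0,0,0,-0.3, 0,0,0,0,-0.3, 0,0,0,0,-0.3, 0,0,-0.04,0,-0.3, 0,0,-0.1,0,-0.3, 0,0,-0.14,0,-0.3, 0,0,-0.14,0,-0.3, 0,0,0,0,-0.3]'
python3 - <<'E'
from h import *
j=np.load("jig.npy")
for c in("side","top"):
    im=env.read_camera(c)
    for th in("bracket","bracket_toe","bolt_knob"):
      print(th,c,[(W2J(j,d["xyz"])[0].round(1).tolist(),round(d["confidence"],2)) for d in env.landmark_of(th,c)])
look('s19',(50,-20,50),7,(600,560))
look('t19',(50,-20,50),7,(600,560),c="top")
E
```

```text
t: 22.48
eef_pos: [578.8, 299.6, 167.5]
tcp_rot: [3.137, 0.008, 2.947]
ft_force: [-0.3, 0.1, -0.4]
opening: 0.651
bracket side [([17.0, 0.5, 35.2], 0.59)]
bracket_toe side [([108.7, -1.9, 33.9], 0.94), ([-5.9, -459.8, 93.2], 0.76)]
bolt_knob side [([-72.2, -125.5, 84.1], 0.52)]
bracket top [([-7.1, -458.7, 2.0], 0.83)]
bracket_toe top [([-9.0, -459.2, 94.4], 0.94), ([91.1, 203.1, 0.8], 0.37)]
bolt_knob top []
[106.8  -0.7 160.6] 0.649 [ 0.4 -0.9  0.3]
[106.9  -0.7 160.7] 0.652 [0.2 1.  0.4]
```

View pics/s19.png

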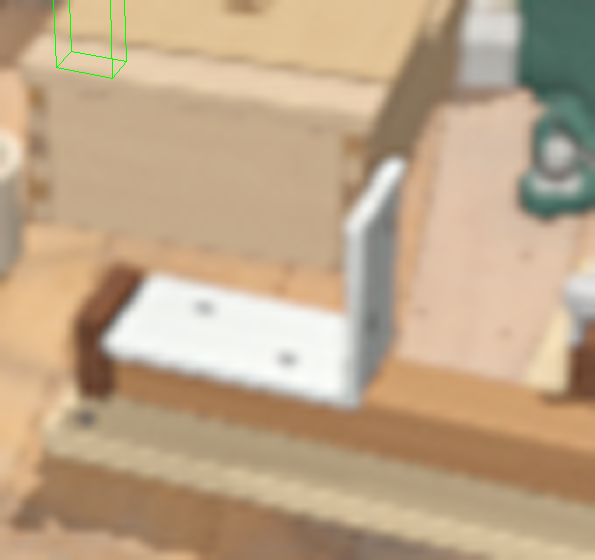

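View pics/t19.png

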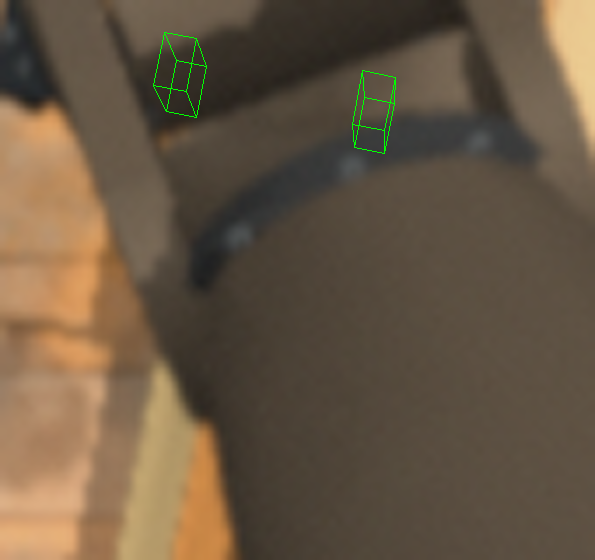

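The side view shows the bracket flat, with its end against the dark stop (crop (105–150, 350–275)). I move the arm aside for a check from above.

Run:
```python
from h import *
plan([(560,0,230,2.6)],[7])
```

```text
-0.015 -0.106 -0.025 0.016 | -0.02 -0.105 -0.024 0.016 | -0.025 -0.104 -0.025 0.015 | -0.03 -0.102 -0.025 0.016 | -0.036 -0.101 -0.024 0.016 | -0.04 -0.099 -0.025 0.016 | -0.045 -0.097 -0.025 0.015 |
```

```bash
python3 -m pendant '[-0.015,-0.106,-0.025,0.016,-0.3, -0.02,-0.105,-0.024,0.016,-0.3, -0.025,-0.104,-0.025,0.015,-0.3, -0.03,-0.102,-0.025,0.016,-0.3, -0.036,-0.101,-0.024,0.016,-0.3, -0.04,-0.099,-0.025,0.016,-0.3, -0.045,-0.097,-0.025,0.015,-0.3, 0,0,0,0,-0.3, 0,0,0,0,-0.3]'
python3 - <<'E'
from h import *
j=np.load("jig.npy")
for r in range(3):
  for c in("side","top"):
    im=env.read_camera(c)
    for th in("bracket","bracket_toe","bed_stop"):
      print(th,c,[(W2J(j,d["xyz"])[0].round(1).tolist(),round(d["confidence"],2)) for d in env.landmark_of(th,c) if abs(d["xyz"][1]-310)<60])
q=proj("top",J2W(j,(50,-20,50)))[0];cv2.imwrite("pics/t20.png",crop("top",q,8,(600,560),[(J2W(j,box(17,112,-23,23,36,41)),(0,255,0))]))
q=proj("side",J2W(j,(70,-10,50)))[0];cv2.imwrite("pics/s20.png",crop("side",q,9,(700,500)))
E
```

```text
t: 24.1
eef_pos: [560.0, 0.5, 230.5]
tcp_rot: [-3.142, -0.001, 2.601]
ft_force: [0.1, -0.8, 0.2]
opening: 0.651
bracket side [([15.8, -1.4, 34.5], 0.63)]
bracket_toe side [([109.4, -0.6, 37.0], 0.8)]
bed_stop side [([113.6, -0.0, 34.4], 0.91)]
bracket top [([16.4, -0.6, 37.5], 0.88), ([113.3, 2.3, 37.4], 0.41)]
bracket_toe top [([109.7, -6.1, 36.9], 0.74)]
bed_stop top []
bracket side [([17.3, -3.9, 32.4], 0.74)]
bracket_toe side [([107.6, 2.0, 37.7], 0.83)]
bed_stop side [([110.3, -2.9, 33.2], 0.75)]
bracket top [([15.9, 0.7, 37.0], 0.85), ([-1.9, 5.0, 1.1], 0.62)]
bracket_toe top [([109.9, -3.7, 37.7], 0.92)]
bed_stop top [([110.4, 1.7, 38.7], 0.86)]
bracket side [([16.3, -0.0, 31.6], 0.69)]
bracket_toe side [([107.8, 0.6, 37.0], 0.68)]
bed_stop side [([113.4, -0.1, 33.1], 0.87)]
bracket top [([16.9, -1.5, 34.8], 0.74)]
bracket_toe top [([110.2, -6.1, 34.2], 0.78)]
bed_stop top [([114.2, -0.6, 35.6], 0.76)]
```

View pics/t20.png

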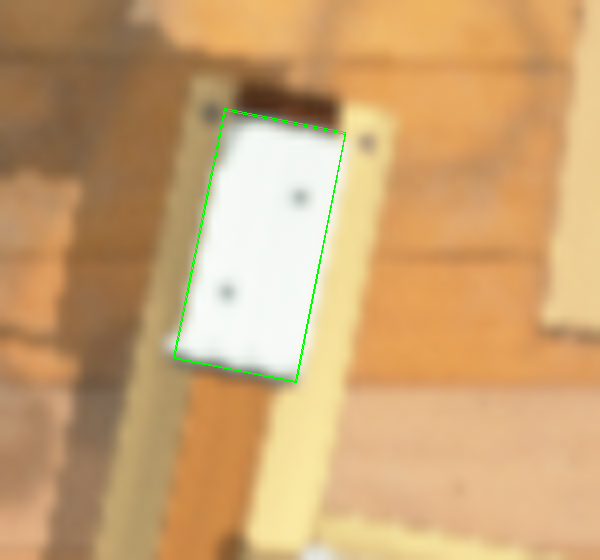

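View pics/s20.png

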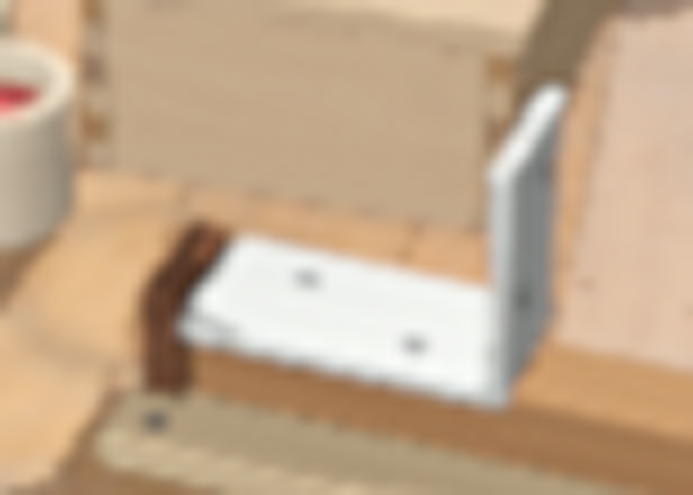

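The top and side views show the bracket flat, square and centred. The landmark numbers disagree: the toe reads about 109 and the origin about 16.5 (toe 111.5), so a gap of up to 3 mm isn't ruled out. There's plenty of time, so I'll nudge the short leg gently from behind with shut fingers to make sure it seats.

Run:
```python
from h import *
j=np.load("jig.npy")
plan([(*J2W(j,(-20,-1,180))[0],2.9466),(*J2W(j,(-20,-1,17))[0],2.9466)],[8,4])
```

```text
0.081 0.069 0.016 -0.014 | 0.077 0.073 0.016 -0.013 | 0.075 0.075 0.016 -0.014 | 0.071 0.079 0.016 -0.014 | 0.068 0.082 0.015 -0.014 | 0.064 0.085 0.016 -0.013 | 0.061 0.087 0.016 -0.014 | 0.056 0.09 0.016 -0.014 | 
0.0 -0.0 0.102 0.0 | 0.0 -0.0 0.102 0.0 | 0.0 -0.0 0.102 0.0 | 0.0 -0.0 0.102 0.0 |
```

```bash
python3 -m pendant '[0.081,0.069,0.016,-0.014,1, 0.077,0.073,0.016,-0.013,1, 0.075,0.075,0.016,-0.014,1, 0.071,0.079,0.016,-0.014,1, 0.068,0.082,0.015,-0.014,1, 0.064,0.085,0.016,-0.013,1, 0.061,0.087,0.016,-0.014,1, 0.056,0.09,0.016,-0.014,1, 0,0,0,0,1, 0,0,0,0,1]'
python3 -m pendant '[0,0,0.09,0,1, 0,0,0.09,0,1, 0,0,0.09,0,1, 0,0,0.07,0,1, 0,0,0.045,0,1, 0,0,0,0,1]'
python3 -c "
from h import *
look('s21',(0,-20,60),7,(600,560),gdz=(33,))"
```

```text
t: 26.65
eef_pos: [452.3, 322.2, 180.0]
tcp_rot: [-3.141, 0.0, 2.947]
ft_force: [-0.9, 0.2, 0.3]
opening: 0.005
t: 27.4
eef_pos: [452.3, 321.3, 25.3]
tcp_rot: [-3.14, -0.001, 2.945]
ft_force: [-0.5, -0.3, -0.2]
opening: 0.005
[-19.6  -2.2  25.3] 0.005 [-0.5 -0.3 -0.2]
```

View pics/s21.png

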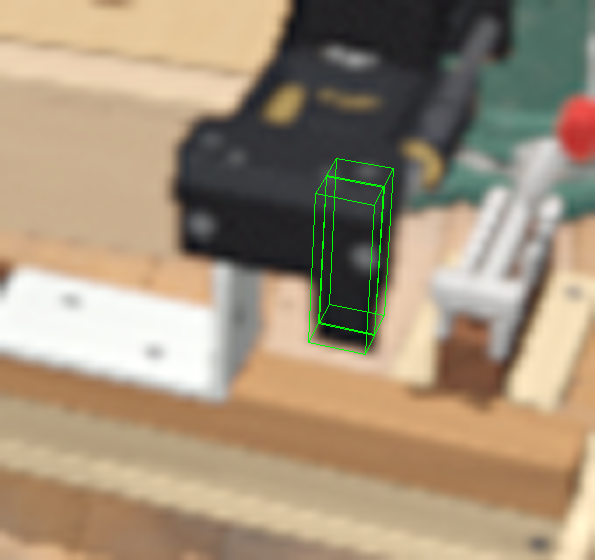

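```bash
python3 -m pendant '[0,0.002,0.018,0,1, -0.018,0,0,0,1, -0.018,0,0,0,1, -0.012,0,0,0,1, 0,0,0,0,1]'; for i in 1; do python3 -m pendant '[-0.004,0,0,0,1, 0,0,0,0,1]'; done
```

```text
t: 28.08
eef_pos: [471.6, 319.5, 18.9]
tcp_rot: [3.141, 0.0, 2.946]
ft_force: [-0.9, 0.6, -0.7]
opening: 0.006
t: 28.32
eef_pos: [472.7, 319.3, 18.8]
tcp_rot: [-3.141, 0.0, 2.947]
ft_force: [-0.2, -0.1, 0.4]
opening: 0.003
```

```bash
python3 -m pendant '[-0.004,0,0,0,1, 0,0,0,0,1]'; python3 -c "
from h import *
look('s22',(0,-20,60),7,(600,560),gdz=(33,))"
```

```text
t: 28.58
eef_pos: [474.4, 319.0, 18.8]
tcp_rot: [-3.142, 0.0, 2.947]
ft_force: [-0.7, -0.6, 1.2]
opening: 0.005
[ 2.5 -0.2 18.8] 0.005 [-0.7 -0.6  1.2]
```

View pics/s22.png

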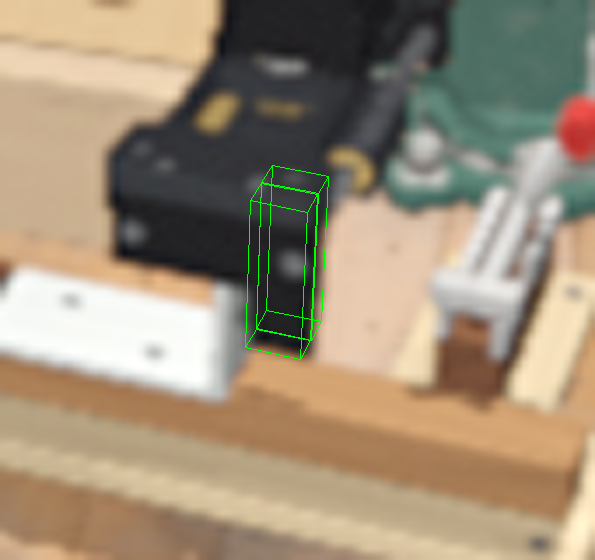

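```bash
python3 -m pendant '[-0.004,0,0,0,1, -0.004,0,0,0,1, 0,0,0,0,1]'; python3 -m pendant '[-0.0025,0,0,0,1, 0,0,0,0,1]'
```

```text
t: 29.0
eef_pos: [476.4, 318.4, 18.8]
tcp_rot: [-3.141, -0.002, 2.947]
ft_force: [-7.6, 0.7, 4.5]
opening: 0.008
t: 29.25
eef_pos: [476.3, 318.3, 18.9]
tcp_rot: [-3.14, -0.003, 2.947]
ft_force: [-13.3, 2.1, 8.3]
opening: 0.006
```

```bash
python3 -m pendant '[-0.0025,0,0,0,1, 0,0,0,0,1]'
```

```text
t: 29.5
eef_pos: [476.3, 318.1, 19.0]
tcp_rot: [-3.139, -0.005, 2.947]
ft_force: [-18.2, 4.5, 12.2]
opening: 0.004
```

It stalled at 18 N, against about 1 N of bracket friction, so the bracket is hard on the stop. I back off and clear the arm.

```bash
python3 -m pendant '[0.012,0,0,0,1, 0.05,0,0,0,1, 0,0,-0.1,0,1, 0,0,-0.14,0,1, 0,0,-0.14,0,1, 0,-0.12,-0.02,0,1, 0,-0.14,0,0,1, 0,-0.14,0,0,1, 0,-0.14,0,0,1, 0,0,0,0,1]'
python3 - <<'E'
from h import *
j=np.load("jig.npy")
for r in range(2):
  for c in("side","top"):
    im=env.read_camera(c)
    for th in("bracket","bracket_toe","bed_stop","bolt_knob"):
      print(th,c,[(W2J(j,d["xyz"])[0].round(1).tolist(),round(d["confidence"],2)) for d in env.landmark_of(th,c) if abs(d["xyz"][1]-270)<100])
a=crop("top",proj("top",J2W(j,(50,-10,50)))[0],7,(392,560));b=crop("side",proj("side",J2W(j,(45,-20,50)))[0],7,(392,560))
cv2.imwrite("pics/b23.png",np.hstack([a,b]))
E
```

```text
t: 30.75
eef_pos: [411.9, 108.7, 178.8]
tcp_rot: [-3.141, -0.0, 2.943]
ft_force: [-0.6, 0.6, -0.0]
opening: 0.003
bracket side [([16.7, -3.9, 32.4], 0.84)]
bracket_toe side [([107.2, 0.4, 37.2], 0.57)]
bed_stop side [([111.5, -0.2, 35.6], 0.96)]
bolt_knob side [([-74.2, -123.1, 85.0], 0.6)]
bracket top [([13.8, 1.4, 36.3], 0.92)]
bracket_toe top []
bed_stop top [([112.7, 1.3, 36.7], 0.64)]
bolt_knob top [([-76.5, -124.4, 87.0], 0.45)]
bracket side [([16.0, -1.9, 32.8], 0.79)]
bracket_toe side [([108.7, -0.7, 34.8], 0.7)]
bed_stop side [([109.8, -3.8, 34.8], 0.87)]
bolt_knob side [([-74.7, -126.8, 83.1], 0.64), ([-56.4, -83.3, 48.5], 0.63)]
bracket top [([15.6, 0.1, 37.0], 0.97)]
bracket_toe top [([107.6, -7.1, 37.0], 0.85)]
bed_stop top []
bolt_knob top [([-75.2, -125.6, 86.1], 0.45)]
```

View pics/b23.png

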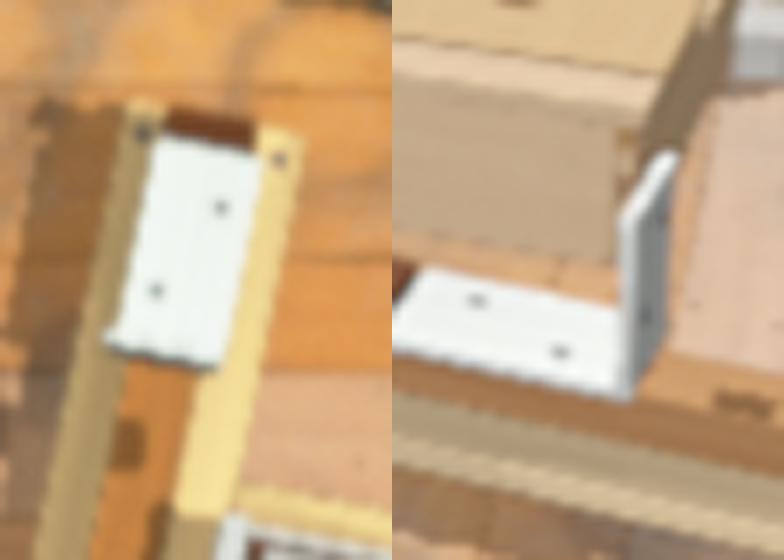

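From above, the bracket butts flush against the dark stop (crop (160–255, 140)), parallel to the bed and clear of the robot. I hand in.

```bash
python3 -c "
from cell import env
print(env.job_done(), env.state()['t'])"
```

```text
the job is handed in; nothing more can be done
the job is handed in; nothing more can be done
```

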